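# Stand a solar module on the tilt stand for its light test

## Task

Set up the framed solar module for its light test. First wind the hand crank clockwise until the tilt stand's rest is up at its upper stop; then lift the module out of the pin rack and lean it on the stand: foot edge down on the ledge, back flat against both arms with its junction box between them, cells facing the floodlight. Set it down gently, the glass is thin, and leave the blank front panel standing in the rack.

Things in the scene. Friction and masses are not known exactly. Their poses are not given: they have to be found in the camera images.
- module: Framed solar module, loose, 150 wide, 130 high, 12 mm thick, 0.2 to 0.3 kg, upright in one slot of the pin rack. Origin: middle of its foot edge, mid-thickness; z up its height, y along its width, -x out of the front with the dark cells, +x out of the back. Take it by the middle of the top edge, one finger in front and one behind.
- junction_box (a point): Middle of the black junction box on the module's back: 44 wide, 30 high, centred on the width, 50 mm above the foot edge; it stands 13 mm out of the frame's back.
- module_face (a point): Point 20 mm in front of the module's mid-thickness on the cell side, mid-width, 65 mm above the foot.
- tilt_stand: Fixed stand: grey base plate 150 x 250 mm, hinge 44 mm up, worm gearbox with the crank at its +y end. Origin on the bench under the middle of the hinge; -x is the front, towards the floodlight, z up. The base reaches 60 mm to the front, 90 mm to the back, 73 mm to -y and 177 mm to +y.
- tilt_rest: The stand's aluminium rest: two flat arms 22 mm wide, 70 mm apart inside, reaching 102 mm from the hinge, and a ledge across their foot. Origin: middle of the hinge axis; y along the hinge, z up the arms, -x out of their front face, which is at x = 0. At the upper stop z leans back 25 degrees from vertical, at the lowest 65.
- ledge (a point): Middle of the ledge's top where it meets the arms' front face: (0, 0, 18) mm in the rest. The ledge is 114 mm long, 29 mm deep with a 5 mm upturned lip. A module leaned rightly has its origin 6 mm in front of this point and its axes parallel to the rest's.
- crank (a joint): Turn of the crank in rad, growing clockwise seen from above; 0 with the rest at its lowest, 12.566 (two turns) at the upper stop. Starts at 0 to 4. The worm gear holds the rest wherever the crank is left; 1 to 2 N at the knob turns it.
- knob_grip (a point): Point on the upright axis of the crank's black knob (20 mm thick, 41 mm high) at the height to grip: 111 mm above the bench, 17 mm below the knob's top, 24 mm above its lower end, where the crank arm begins. The knob goes round crank_axis at 38 mm and spins freely on its pin. Hold it firmly (40 N) while winding.
- crank_axis (a point): Point on the crank's upright axis, 112 mm above the bench, beside the rest.
- pin_rack: Fixed black rack 104 x 140 mm with two slots 50 mm apart between steel pins that end 65 mm above the bench; its floor is 10 mm above the bench. Origin at the middle of its underside; the slots run along y, at x = +25 and -25 mm. A wooden tray tower 310 mm high begins 0.67 m ahead of the robot, behind rack and stand: draw a lifted module nearer before turning it.
- front_panel: Blank aluminium instrument front panel, 125 wide, 98 high, 12 mm thick, loose in the other slot; it stays there. Origin: middle of its foot edge.

How it is judged (in metres and radians):
On the way:
1. the rest is wound up to its upper stop while the module is still in the rack (angle between tilt_rest's own z axis and vertical below 0.49 rad and distance of module from where it was at the start of the episode below 0.05 m), for 0.2 s.
At the end, for the whole second after the job is handed in: Rest at its upper stop (leaning at most 28 degrees from vertical); module at rest on its ledge, foot within 5 mm of the ledge and 6 mm of the arms, centred within 16 mm, its back within 4 degrees of flat on both arms, cells to the front; the front panel still standing in its slot (angle between tilt_rest's own z axis and vertical below 0.49 rad and z of module in the frame of tilt_rest between 0.012 and 0.023 m and x of module in the frame of tilt_rest above -0.012 m and y of module in the frame of tilt_rest between -0.016 and 0.016 m and x of module_face in the frame of tilt_rest below -0.018 m and angle between the x axis of module and the x axis of tilt_rest, either way round below 0.07 rad and linear speed of module below 0.01 m/s and distance of front_panel from where it was at the start of the episode below 0.05 m and angle between front_panel's own z axis and vertical below 0.3 rad); the robot touches nothing.
It fails at once if the front panel is lifted out or knocked over (distance of front_panel from where it was at the start of the episode above 0.05 m).
It fails at once if the module is set down hard on the stand (contact force between module and tilt_rest above 60 N).
It fails at once if the module is let go above the ledge or falls (more than about 1 cm) instead of being set down (contact force between the fingers and module below 0.5 N and (linear speed of module above 0.4 m/s or (distance between module and ledge below 0.12 m and z of module in the frame of tilt_rest above 0.03 m))).
It fails at once if the module comes down on the ledge faster than 0.25 m/s (linear speed of module above 0.25 m/s and distance between module and ledge below 0.06 m and z of module in the frame of tilt_rest below 0.045 m).
It also fails if it takes over 67 s, if anything falls off the work surface, if the arm or the gripper's body presses on something with over 40 N, if the wrist force passes 120 N, or if a joint passes its speed limit or range.

## Robot

A 6-joint arm with a two-finger parallel gripper is mounted at the origin on a cart in front of the work surface, level with it; the furniture and walls round the work are solid. World frame = base frame: x ahead of the robot, y to its left, z up, the work surface at z = 0. Lengths are in mm, angles in rad, forces in N, time in s.
With the tool pointing down it reaches from about 350 to 975 mm from the base axis. Payload 7.1 kg.
Tool frame: the origin (TCP) lies on the front face of the gripper's body, between the roots of the fingers; the fingertips stand 80 mm ahead of it and the grasp point (between the pads) lies 61 mm ahead of it (env.tips_ahead is the distance from the TCP to the fingertips, in mm); z points along the fingers, y is the line along which they close (so a half turn about z gives the same grasp; the last joint's range is limited). The gripper opens to 88 mm and grips with 3 to 60 N. Pads are 20 mm wide; open, the fingers measure 115 mm over their backs; the gripper's body (75 mm by 178 mm) begins 61 mm behind the grasp point.
Start: joints at [-1.293, 0.423, 1.63, -0, 1.089, -0.019], TCP at [182.807, -597.651, 302.675] pointing down, gripper open.
Joint ranges: [-3, 3], [-0.9, 2.11], [0.09, 2.58], [-1.31, 4.45], [0.11, 2.69], [-2.54, 2.54]. Speed limits (rad/s): [2.39, 2.39, 3.01, 3.14, 3.14, 3.14].

## Interface

Orientations are given as a unit quaternion [x, y, z, w].
In Python, from station import env, set_gripper, viewer, workorder gives the robot as it stands. Calls block until the motion is done:
- env.reach(position, orientation): joint-space move of the TCP to a pose.
- env.move_l(position, rot=None, rate=150, f_stop=None): straight line of the TCP; rot=None keeps the orientation; rate is the mean speed in mm/s. With f_stop (N) it stops when the force on the tool has changed by that much, and returns True; else False.
- env.move_joints(angles): joint-space move.
- set_gripper(opening): finger opening in mm; the grip force is fixed at half the most; returns when the fingers have stopped.
- env.hold(seconds).
- env.ik(position, orientation): joint angles nearest the present ones, or None.
- env.read_state(): the state.
- viewer.camera(name): name is "scene" or "side" or "wrist"; returns the picture (420x560x3 uint8, blue, green, red); there is no depth.
- viewer.camera_params(name): a dict with "fx", "fy", "cx", "cy" (pixels), "pose" (4x4, takes a point from camera to world coordinates); the wrist camera has in their place "tool_from_camera" (4x4, takes a point from camera to tool coordinates, whose origin is the TCP and whose axes are the flange's). Camera axes: x right, y up, looking along -z (the intrinsics and any distortion apply to the point x, -y, -z); pixel columns grow to the right and rows downward; lengths in mm; the calibration is good to about 2 mm. A picture is of the moment at which its call begins: read the wrist's pose just before it. camera_params takes no time and is no camera call.
A pose or a line that the arm cannot do raises env.IKError and nothing moves.
- workorder.sign_off(): hands the job in; it is judged then, once.
The state is a dict: "time_s": time; "qpos": joint angles; "dq": joint speeds; "tau": joint torques, N m; "tool_pos": TCP position; "orientation": TCP orientation; "force": force on the tool from outside, world axes, zero at the start; "wrist_torque": the same for the moment, N m; "width": finger opening in mm; "grip_force": force on a finger pad.
Only numpy, scipy, OpenCV 4.12 (cv2) and the standard library are available. Lean on these libraries where they do the work, as an engineer would, in place of code of your own. Each camera call takes 0.05 s, during which the arm holds its last target. There are 200 camera calls.

## Working session

There is one attempt and no reset: what is moved stays moved. The work goes in short steps, each a Python script; the robot and the scene stay as the last script left them, time stands still between calls to the robot, and variables do not carry over. Pictures are saved under pics/ and viewed, at most 11 in all, crops included, and the job is handed in when it is done.

```bash
ls; mkdir -p pics
python3 - <<'E'
from station import env,viewer
import cv2,numpy as np
for n in ("scene","side"):
    cv2.imwrite(f"pics/{n}0.png",viewer.camera(n))
    p=viewer.camera_params(n);print(n,{k:(np.round(v,3).tolist()) for k,v in p.items()})
print({k:np.round(v,3).tolist() for k,v in viewer.camera_params("wrist").items()})
print(env.read_state())
E
```

```text
pics
scene {'fx': 475.155, 'fy': 475.155, 'cx': 276.195, 'cy': 203.008, 'pose': [[0.909, 0.184, -0.374, 168.824], [-0.417, 0.418, -0.807, -591.496], [0.008, 0.89, 0.456, 479.704], [0.0, 0.0, 0.0, 1.0]]}
side {'fx': 381.372, 'fy': 381.372, 'cx': 281.879, 'cy': 205.9, 'pose': [[-0.9, 0.305, -0.312, 222.69], [-0.436, -0.606, 0.665, 679.314], [0.014, 0.735, 0.678, 670.472], [0.0, 0.0, 0.0, 1.0]]}
{'fx': 332.565, 'fy': 332.565, 'cx': 278.634, 'cy': 208.92, 'tool_from_camera': [[0.001, 0.952, 0.305, 85.167], [1.0, -0.001, -0.001, -0.716], [-0.001, 0.305, -0.952, -81.812], [0.0, 0.0, 0.0, 1.0]]}
{'time_s': 0.1, 'qpos': array([-1.29299434e+00,  4.23758813e-01,  1.63060426e+00, -3.90315977e-05,
        1.08862739e+00, -1.89859550e-02]), 'dq': array([ 0.00010377, -0.00101051, -0.00135868,  0.0015301 ,  0.0008584 ,
        0.00060732]), 'tau': array([-1.14483024e-03, -5.45613778e+01, -2.74325877e+01,  6.45372248e-02,
        1.89087878e-02, -2.30397393e-05]), 'tool_pos': array([ 182.69773485, -597.28562809,  301.98652516]), 'orientation': array([ 9.89008223e-01,  1.47858871e-01, -1.07332197e-04, -6.90834699e-04]), 'force': array([ 0.14890706, -0.50056778,  0.09411694]), 'wrist_torque': array([ 0.00400795,  0.00537552, -0.0377697 ]), 'grip_force': 0.0, 'width': 87.54094112229299}
```

View pics/scene0.png

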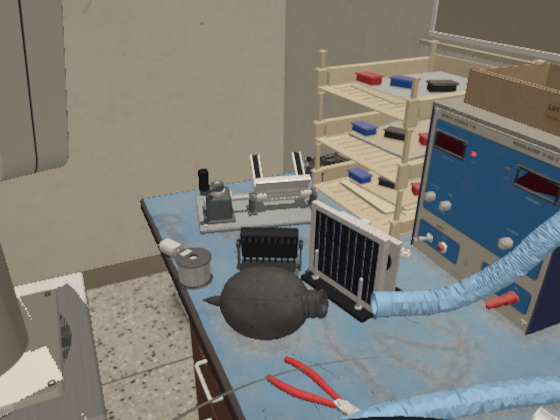

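View pics/side0.png

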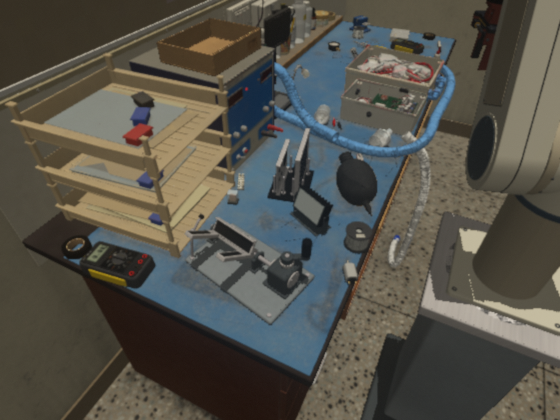

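The scene view shows the stand at about (255,195), its knob at (203,180) and the module in the rack at (350,255). In the side view the stand is at about (250,260), its knob at (306,248) and the rack at (290,170). I'll enlarge both next.

Run:
```python
import cv2
a=cv2.imread('pics/scene0.png')[140:325,180:420];b=cv2.imread('pics/side0.png')[120:325,175:330]
cv2.imwrite('pics/a.png',cv2.resize(a,None,fx=3.3,fy=3.2,interpolation=cv2.INTER_CUBIC)[:600,:800])
cv2.imwrite('pics/b.png',cv2.resize(b,None,fx=2.9,fy=2.9,interpolation=cv2.INTER_CUBIC))
```

```text
(no output)
```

View pics/a.png

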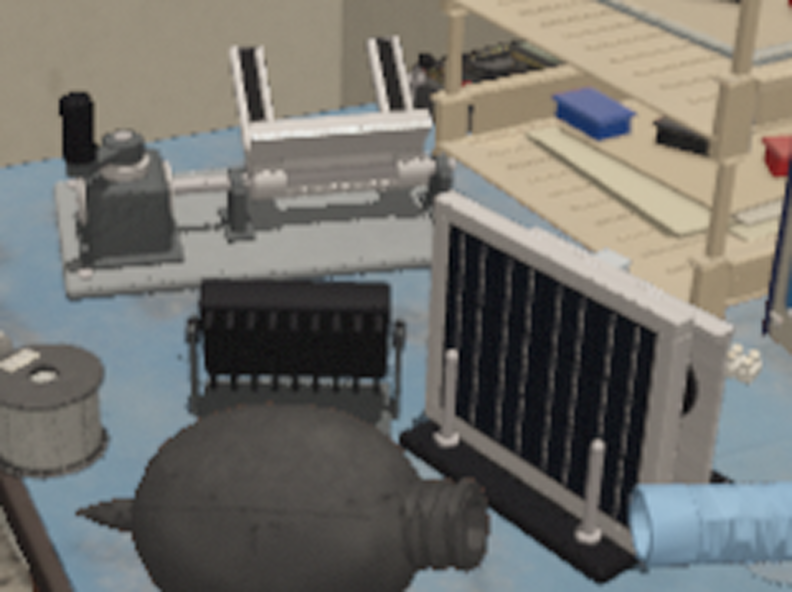

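View pics/b.png

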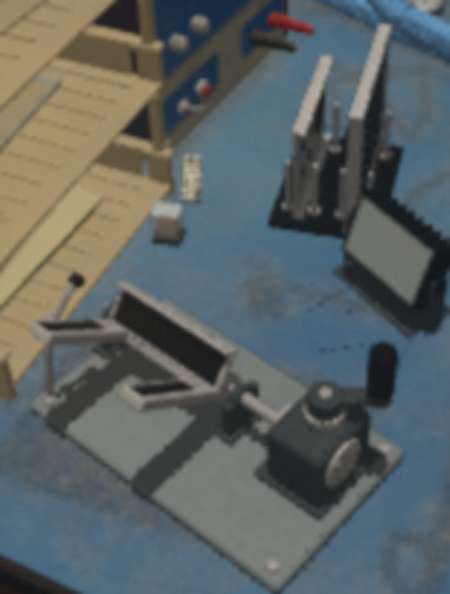

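The crops show the following:
- **Stand:** its front faces the floodlight and the robot, and the crank knob's top is at about (77,98) in the scene crop and (382,350) in the side crop.
- **Module:** it is in the slot nearer the robot, cells towards the robot, junction box towards the panel. Its top edge runs (437,197)–(685,320) in the scene crop and (352,118)–(385,28) in the side crop.

```bash
cat > h.py <<'E'
from station import env,set_gripper,viewer,workorder
import numpy as np,cv2
from scipy.spatial.transform import Rotation as R
def ray(n,u,v,T=None):
    p=viewer.camera_params(n); T=p["pose"] if T is None else T@p["tool_from_camera"]
    T=np.array(T); d=T[:3,:3]@np.array([(u-p["cx"])/p["fx"],-(v-p["cy"])/p["fy"],-1]); return T[:3,3],d/np.linalg.norm(d)
def onz(n,u,v,z,T=None):
    o,d=ray(n,u,v,T); return o+d*(z-o[2])/d[2]
def cross(*rs):
    A=sum(np.eye(3)-np.outer(d,d) for o,d in rs); b=sum((np.eye(3)-np.outer(d,d))@o for o,d in rs)
    p=np.linalg.solve(A,b); return p,[np.linalg.norm(np.cross(d,p-o)) for o,d in rs]
def toolT():
    s=env.read_state(); T=np.eye(4); T[:3,:3]=R.from_quat(s["orientation"]).as_matrix(); T[:3,3]=s["tool_pos"]; return T
def down(yaw): # tool x axis at yaw in world, z down; tool y = closing line
    return R.from_matrix(np.array([[np.cos(yaw),np.sin(yaw),0],[np.sin(yaw),-np.cos(yaw),0],[0,0,-1]])).as_quat()
def wrist(name):
    T=toolT(); im=viewer.camera("wrist"); cv2.imwrite(f"pics/{name}.png",im); np.save(f"pics/{name}.npy",T); return im,T
E
python3 - <<'E'
from h import *
np.set_printoptions(precision=1,suppress=True)
A=lambda u,v:(180+u/3.3,140+v/3.2)
B=lambda u,v:(175+u/2.9,120+v/2.9)
print("knobtop",cross(ray("scene",*A(77,98)),ray("side",*B(382,350))), onz("scene",*A(77,98),128),onz("side",*B(382,350),128))
print("axis", onz("scene",*A(122,135),112),onz("side",*B(325,390),112))
print("modtop L",cross(ray("scene",*A(440,197)),ray("side",*B(352,118))),onz("scene",*A(440,197),140),onz("side",*B(352,118),140))
print("modtop R",cross(ray("scene",*A(683,320)),ray("side",*B(385,28))),onz("scene",*A(683,320),140),onz("side",*B(385,28),140))
for n,p in dict(backR=(33,400),backL=(275,590),frontL=(405,450)).items(): print(n,onz("side",*B(*p),8))
for n,p in dict(frontL=(68,285),frontR=(432,265)).items(): print(n,onz("scene",*A(*p),8))
for p in [(270,222),(405,150)]: print('rack side',onz("side",*B(*p),8))
for p in [(400,435),(605,575)]: print('rack scene',onz("scene",*A(*p),8))
E
```

```text
knobtop (array([388.8, 211.4, 125.5]), [np.float64(0.8845482555284743), np.float64(0.8845482555285672)]) [388.2 206.3 128. ] [387.1 213.9 128. ]
axis [405.5 180.4 112. ] [411.6 249.2 112. ]
modtop L (array([506.9,  -2.9, 136.3]), [np.float64(0.18251324043923084), np.float64(0.18251324043924208)]) [503.4  -9.1 140. ] [504.7   2.  140. ]
modtop R (array([ 540.7, -147.8,  135.3]), [np.float64(2.9832253232872055), np.float64(2.983225323287259)]) [ 540.  -151.7  140. ] [ 534.6 -137.2  140. ]
backR [642.8 277.9   8. ]
backL [403.2 339.    8. ]
frontL [369.3 194.7   8. ]
frontL [373.5 201.4   8. ]
frontR [583.6 135.9   8. ]
rack side [575.7  12.8   8. ]
rack side [ 506.7 -141.6    8. ]
rack scene [482.7 -16.9   8. ]
rack scene [ 516.4 -151.1    8. ]
```

Run:
```python
from h import *
env.move_l([135,-430,380],rate=250)
env.reach([450,-50,370],down(1.45))
wrist("w_rack")
env.reach([455,175,310],down(1.95))
wrist("w_stand")
print(env.read_state()["time_s"],env.read_state()["tool_pos"])
a=cv2.imread("pics/w_rack.png");b=cv2.imread("pics/w_stand.png")
cv2.imwrite("pics/w2.png",cv2.resize(np.vstack([a[:,:],b]),(560,840)))
```

```text
3.8333 [455.44520082 173.95487445 310.41683619]
```

View pics/w_rack.png

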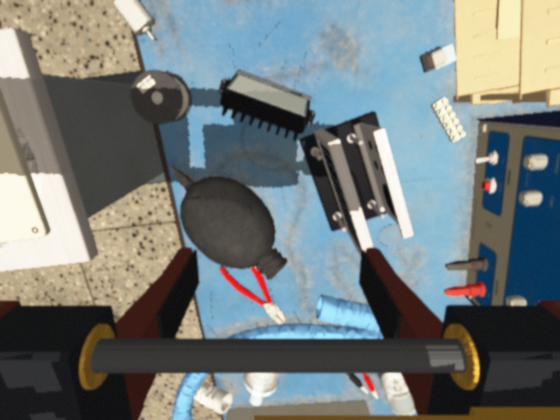

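View pics/w_stand.png

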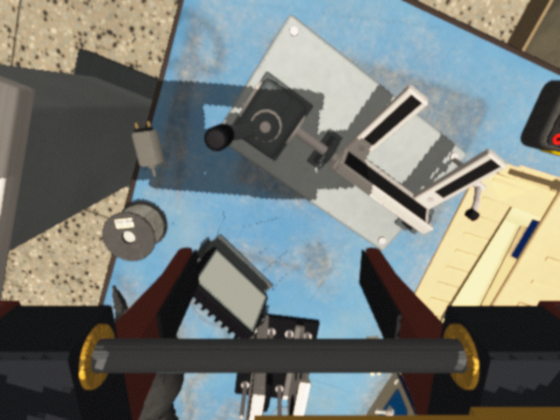

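Wrist views: in the rack view the module's top edge runs from about (326,145) to (366,245), with the panel to its right at (390,180). In the stand view the knob's top is at (219,135), the hub at (265,126), and the ledge runs between about (350,155) and (425,225). I'll enlarge both.

Run:
```python
from h import *
a=cv2.imread("pics/w_rack.png")[105:255,295:425];b=cv2.imread("pics/w_stand.png")[70:250,195:445]
a=cv2.resize(a,None,fx=3.2,fy=3.2,interpolation=cv2.INTER_CUBIC); b=cv2.resize(b,None,fx=1.5,fy=2.66,interpolation=cv2.INTER_CUBIC)
h=478
b=b[:h]; c=np.zeros((480,800,3),np.uint8); c[:min(480,a.shape[0]),:a.shape[1]]=a[:480]; c[:b.shape[0],420:420+b.shape[1]]=b[:, :380]
cv2.imwrite("pics/c.png",c)
np.set_printoptions(precision=1,suppress=True)
Ts=np.load("pics/w_stand.npy")
print("knob",onz("wrist",219,135,128,Ts)); 
for z in (90,100,112): print("hub",z,onz("wrist",265,126,z,Ts))
for p in [(293,16),(383,243),(475,150)]: print("base",p,onz("wrist",*p,8,Ts))
Tr=np.load("pics/w_rack.npy")
for p in [(326,145),(366,245)]: print("mod",onz("wrist",*p,140,Tr))
```

```text
knob [390.6 213.6 128. ]
hub 90 [421.  230.3  90. ]
hub 100 [421.1 231.1 100. ]
hub 112 [421.2 232.  112. ]
base (293, 16) [407.6 336.5   8. ]
base (383, 243) [609.1 145.2   8. ]
base (475, 150) [653.9 288.    8. ]
mod [500.1  -9.4 140. ]
mod [ 532.9 -115.2  140. ]
```

View pics/c.png

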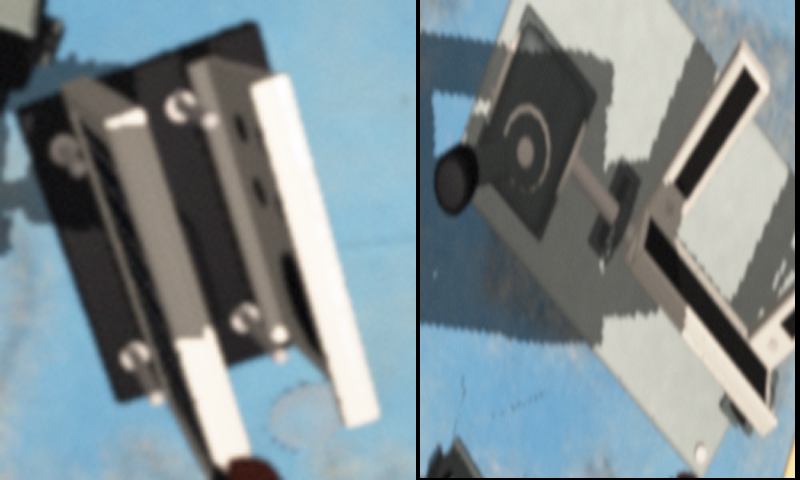

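The crop gives the knob's top at (220,136) and the hub at (265,127.5) in wrist pixels, so the crank axis is near (422,231) and the knob near (390,212), with a radius of about 37 mm against the 38 given. Next I'll grip the knob and wind a quarter turn while watching the forces.

```bash
cat >> h.py <<'E'
def wind(C,r,a0,total,step=np.radians(15),rate=60,lim=14):
    a=a0;log=[]
    while a>a0-total:
        a-=step; p=[C[0]+r*np.cos(a),C[1]+r*np.sin(a),172]
        s=env.move_l(p,rate=rate,f_stop=25); st=env.read_state(); f=st["force"]
        rad=f[0]*np.cos(a)+f[1]*np.sin(a); tan=-(f[0]*np.sin(a)-f[1]*np.cos(a)) # along +angle: opposing
        tan=-f[0]*np.sin(a)+f[1]*np.cos(a)
        log.append((round(np.degrees(a)),round(rad,1),round(tan,1),round(f[2],1),round(st["grip_force"],1)))
        if s or tan>lim: print("STOP",s); break
    print(log, env.read_state()["time_s"]); return a
E
python3 - <<'E'
from h import *
C=np.array([422,231.5]);k=np.array([390.3,212.5]); q=down(0.54)
set_gripper(52)
env.reach([*k,235],q)
print(env.move_l([*k,172],rate=80,f_stop=8), env.read_state()["force"])
set_gripper(0)
s=env.read_state();print(s["width"],s["grip_force"],s["force"],s["tool_pos"],s["time_s"])
d=s["tool_pos"][:2]-C; a0=np.arctan2(d[1],d[0]); 
a=wind(C,38,a0,np.radians(90)); print(a0,a)
E
```

```text
False [ 0.12080025 -0.14969156  0.6820986 ]
19.188748762516067 30.000378114636987 [-0.39222495 -0.80463984  2.50425125] [390.38574421 212.47462405 172.11924712] 7.4833
[(-164, np.float64(-5.2), np.float64(-0.8), np.float64(-2.6), 30.0), (-179, np.float64(-6.0), np.float64(-0.6), np.float64(-4.6), 30.0), (-194, np.float64(-9.0), np.float64(-1.1), np.float64(-4.1), 30.0), (-209, np.float64(-11.8), np.float64(-1.3), np.float64(-3.2), 30.0), (-224, np.float64(-13.5), np.float64(-1.3), np.float64(-1.2), 30.0), (-239, np.float64(-12.8), np.float64(-1.0), np.float64(1.5), 30.0)] 9.3833
-2.599852606478709 -4.170648933273606
```

Run:
```python
from h import *
a=wind(np.array([424,229.5]),38,np.radians(-238),np.radians(640),lim=12,rate=75); print(a)
```

```text
STOP True
[(-253, np.float64(3.8), np.float64(-0.6), np.float64(3.8), 30.0)] 9.5917
-4.4156830075456535
```

```bash
sed -i 's/if s or tan>lim/if tan>lim/' h.py
python3 - <<'E'
from h import *
C=np.array([424,229.5]); d=env.read_state()["tool_pos"][:2]-C; print(d,np.hypot(*d))
a0=np.arctan2(d[1],d[0])
a=wind(C,38,a0,np.radians(640),lim=12,rate=75); print(np.degrees(a0-a))
E
```

```text
[-12.25171151  37.14496166] 39.11333035576993
STOP True
[(93, np.float64(6.7), np.float64(-0.9), np.float64(0.2), 30.0), (78, np.float64(5.7), np.float64(-1.0), np.float64(0.4), 30.0), (63, np.float64(4.9), np.float64(-1.6), np.float64(-0.4), 30.0), (48, np.float64(6.7), np.float64(-1.8), np.float64(1.1), 30.0), (33, np.float64(4.6), np.float64(-1.6), np.float64(1.5), 30.0), (18, np.float64(5.4), np.float64(-1.2), np.float64(1.3), 30.0), (3, np.float64(3.3), np.float64(-1.0), np.float64(4.7), 30.0), (-12, np.float64(1.8), np.float64(-1.2), np.float64(6.5), 30.0), (-27, np.float64(0.8), np.float64(-1.0), np.float64(8.1), 30.0), (-42, np.float64(-2.4), np.float64(-0.9), np.float64(10.0), 30.0), (-57, np.float64(-7.8), np.float64(-0.7), np.float64(9.1), 30.0), (-72, np.float64(-11.9), np.float64(0.1), np.float64(6.3), 30.0), (-87, np.float64(-12.9), np.float64(-0.8), np.float64(3.4), 30.0), (-102, np.float64(-11.8), np.float64(-0.7), np.float64(1.6), 30.0), (-117, np.float64(-10.2), np.float64(-0.6), np.float64(-1.0), 30.0), (-132, np.float64(-8.4), np.float64(-1.7), np.float64(-0.5), 30.0), (-147, np.float64(-6.5), np.float64(-1.5), np.float64(1.0), 30.0), (-162, np.float64(-5.5), np.float64(-1.3), np.float64(1.9), 30.0), (-177, np.float64(-3.7), np.float64(-1.6), np.float64(4.6), 30.0), (-192, np.float64(-0.6), np.float64(-1.6), np.float64(7.6), 30.0), (-207, np.float64(0.5), np.float64(-0.8), np.float64(9.4), 30.0), (-222, np.float64(4.1), np.float64(0.1), np.float64(11.2), 30.0), (-237, np.float64(7.6), np.float64(-0.1), np.float64(8.9), 30.0), (-252, np.float64(9.9), np.float64(-0.8), np.float64(7.0), 30.0), (-267, np.float64(9.9), np.float64(-0.8), np.float64(4.5), 30.0), (-282, np.float64(8.0), np.float64(-1.7), np.float64(3.4), 30.0), (-297, np.float64(10.0), np.float64(14.6), np.float64(5.7), 30.0)] 17.175
404.99999999999994
```

The crank reached its stop after about 8.8 rad, with a sudden tangential force of 14.6 N. I'll release the knob and take close looks at the rest from two poses, plus one from the side camera.

Run:
```python
from h import *
set_gripper(42); p=env.read_state()["tool_pos"]
env.move_l([p[0],p[1],235],rate=120)
set_gripper(60)
env.reach([470,110,300],down(1.75)); wrist("s1")
env.reach([540,110,300],down(1.75)); wrist("s2")
cv2.imwrite("pics/side1.png",viewer.camera("side"))
print(env.read_state()["time_s"])
a=cv2.imread("pics/s1.png")[0:265,180:560];b=cv2.imread("pics/s2.png")[0:265,140:540]; s=cv2.imread("pics/side1.png")[190:330,170:330]
a=cv2.resize(a,None,fx=1.05,fy=1.05);
c=np.zeros((600,800,3),np.uint8)
a=cv2.imread("pics/s1.png")[0:280,240:560]; a=cv2.resize(a,None,fx=1.25,fy=1.25); b=cv2.imread("pics/s2.png")[0:280,160:480]; b=cv2.resize(b,None,fx=1.25,fy=1.25)
s=cv2.resize(s,None,fx=1.7,fy=1.7,interpolation=cv2.INTER_CUBIC)
c[:350,:400]=a;c[:350,400:]=b;c[355:355+s.shape[0],:s.shape[1]]=s
cv2.imwrite("pics/d.png",c)
```

```text
20.7917
```

View pics/d.png

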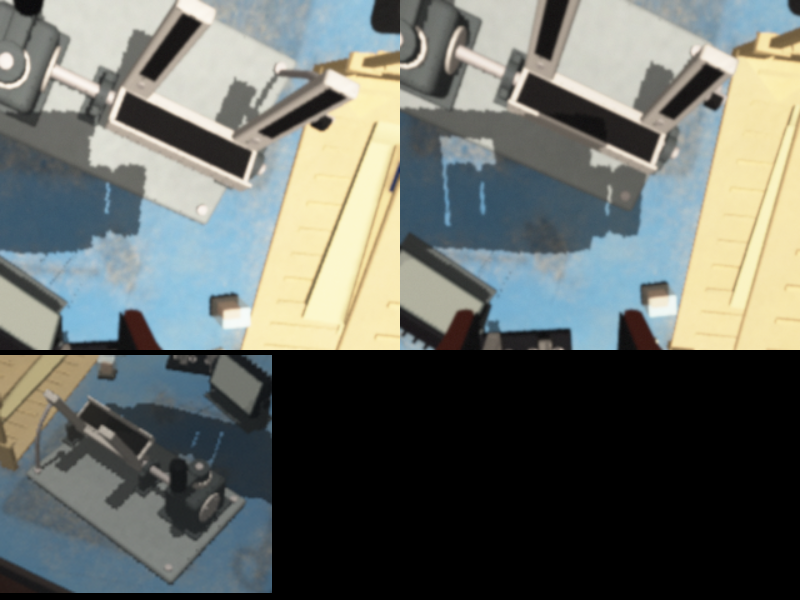

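The rest is up at its stop. In s1 the ledge's lip corners are at crop (108,122) and (250,186), and its back edge runs (122,90)–(258,148). In s2 the lip corners are at (508,98) and (660,168). The right arm's tip is at (340,81) in s1 and (720,54) in s2.

Run:
```python
from h import *
np.set_printoptions(precision=1,suppress=True)
T1=np.load("pics/s1.npy");T2=np.load("pics/s2.npy")
P1=lambda x,y:(240+x/1.25,y/1.25); P2=lambda x,y:(160+(x-400)/1.25,y/1.25)
for n,a,b,z in [("lipL",(108,122),(508,98),77),("lipR",(250,186),(660,168),77),("backL",(122,90),(525,75),60),("backR",(258,148),(670,133),60),
  ("tipRr",(355,88),(736,62),136),("tipRl",(326,72),(706,45),136),("screwFR",(203,210),(626,195),8)]:
    r1=ray("wrist",*P1(*a),T1);r2=ray("wrist",*P2(*b),T2)
    print(n,*cross(r1,r2),onz("wrist",*P1(*a),z,T1),onz("wrist",*P2(*b),z,T2))
# module top edge from rack view, crop c scale 3.2 offset (295,105)
Tr=np.load("pics/w_rack.npy"); Q=lambda x,y:(295+x/3.2,105+y/3.2)
for n,p,z in [("mod front far",(108,125),140),("mod back far",(145,113),140),("mod front near",(178,340),140),("mod back near",(208,330),140),("mod front nr2",(222,470),140),
   ("pan",(250,85),108),("pan",(288,72),108),("pan",(345,427),108),("pan",(380,415),108)]: print(n,onz("wrist",*Q(*p),z,Tr))
```

```text
lipL [495.4 206.5  79.2] [np.float64(1.4800049414617382), np.float64(1.480004941461837)] [495.6 205.1  77. ] [495.2 208.1  77. ]
lipR [612.3 180.4  66.9] [np.float64(0.4449896933020285), np.float64(0.44498969330191657)] [607.2 180.4  77. ] [609.5 181.3  77. ]
backL [503.  227.4  59.7] [np.float64(1.3503519818941854), np.float64(1.3503519818942493)] [503.  228.7  60. ] [503.1 226.   60. ]
backR [618.  207.5  48.6] [np.float64(0.6817569449724745), np.float64(0.681756944972507)] [612.4 207.7  60. ] [614.8 206.4  60. ]
tipRr [621.1 246.  130. ] [np.float64(0.3738500024376484), np.float64(0.37385000243756916)] [617.  244.4 136. ] [618.8 245.2 136. ]
tipRl [602.8 251.4 128.4] [np.float64(0.5027057092102407), np.float64(0.5027057092102192)] [598.3 249.2 136. ] [600.6 250.2 136. ]
screwFR [602.5 150.6  18.2] [np.float64(0.450671697447408), np.float64(0.45067169744740215)] [606.7 148.9   8. ] [604.7 149.8   8. ]
mod front far [502.7  -8.7 140. ]
mod back far [513.5  -6.6 140. ]
mod front near [519.2 -76.8 140. ]
mod back near [528.6 -74.7 140. ]
mod front nr2 [ 530.9 -122.6  140. ]
pan [552.4  -6.1 108. ]
pan [564.4  -3.5 108. ]
pan [ 581.5 -127.3  108. ]
pan [ 593.6 -124.3  108. ]
```

The ledge point comes out at about (557.5, 217.3, 60), with the stand yawed about 76.5°. The ledge measures about 115 mm long against the 114 given. The module's middle is at about (525, -78.5), yawed 13.5°, with a measured length of 149 and thickness of 11. Next I'll grasp and lift it, draw it nearer, and tilt it in front of the stand.

```bash
cat >> h.py <<'E'
L=np.array([557.5,217.3,60.3]); YS=np.radians(76.5); LE=np.radians(25); H=179
def place(x,y,z,L=L,YS=YS):  # TCP pose putting module origin at offset (x,y,z) from its target, rest axes
    xs=np.array([np.cos(YS),np.sin(YS),0]); e=np.array([0,0,1.])
    X=np.cos(LE)*xs-np.sin(LE)*e; Z=np.sin(LE)*xs+np.cos(LE)*e; Y=np.cross(Z,X)
    return L+X*(x-6)+Y*y+Z*(z+H), R.from_matrix(np.c_[Y,X,-Z]).as_quat()
E
python3 - <<'E'
from h import *
m=np.array([525.3,-78.5]); q=down(np.radians(103.5))
for o in [(-50,0,60),(-8,0,30),(0,0,0)]: p,r=place(*o); print(p,env.ik(p,r))
set_gripper(46)
env.reach([*m,260],q)
print(env.move_l([*m,189],rate=80,f_stop=8))
set_gripper(0); s=env.read_state(); print(s["width"],s["grip_force"],s["force"],s["tool_pos"])
if 9<s["width"]<15:
    print(env.move_l([*m,330],rate=120))
    env.move_l([430,-55,335],rate=150)
    env.reach([430,90,335],down(np.radians(150)))
    s=env.read_state(); print(s["width"],s["grip_force"],s["force"],s["time_s"])
    cv2.imwrite("pics/scene2.png",viewer.camera("scene")); cv2.imwrite("pics/side2.png",viewer.camera("side"))
    c=np.hstack([cv2.imread("pics/scene2.png")[100:380,130:430],cv2.imread("pics/side2.png")[90:370,150:450]])
    cv2.imwrite("pics/e.png",cv2.resize(c,None,fx=1.3,fy=1.3))
E
```

```text
[569.2312198  266.16404712 300.57418376] [ 0.52993164  0.54687798  1.48380906 -0.31280839  1.43049185 -0.71088041]
[575.15755233 290.84899864 255.63498316] [ 0.55568062  0.62081593  1.46598877 -0.30713341  1.38398432 -0.67158002]
[573.89039092 285.57089152 225.06480345] [ 0.55028533  0.65062977  1.49112825 -0.31260697  1.33023933 -0.65893528]
False
11.87274731673026 29.999899864196777 [-0.6308722   0.17255806  1.86742863] [525.28907896 -78.54394955 189.13220047]
False
11.463199855263438 29.99864012002945 [ 0.63861247 -0.65918386 -2.7671898 ] 26.4667
```

View pics/e.png

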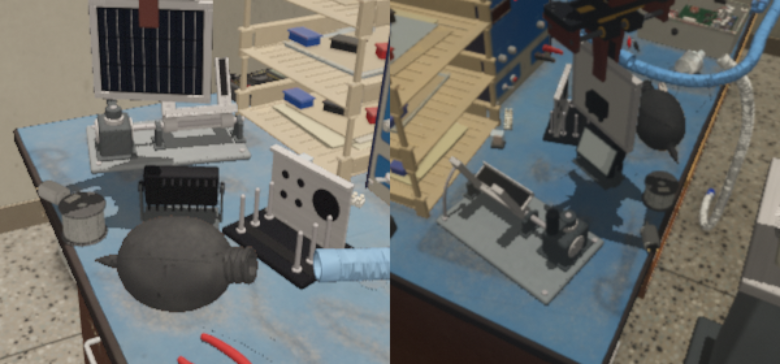

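The module is held centred, the cells face the floodlight, and the panel is still standing. Next I'll go to the pre-place pose and lower it in, with force stops.

Run:
```python
from h import *
np.set_printoptions(precision=2,suppress=True)
p,r=place(-60,0,80); env.reach(p,r)
p,r=place(-8,0,30); print(env.move_l(p,r,rate=80,f_stop=6))
wrist("p1")
p,r=place(-8,0,12); print(env.move_l(p,r,rate=40,f_stop=5))
s=env.read_state(); print(s["force"],s["width"],s["time_s"])
cv2.imwrite("pics/scene3.png",viewer.camera("scene")); cv2.imwrite("pics/side3.png",viewer.camera("side"))
a=cv2.imread("pics/scene3.png")[130:240,190:340]; b=cv2.imread("pics/side3.png")[170:310,160:330]; w=cv2.imread("pics/p1.png")[:240]
c=np.zeros((600,800,3),np.uint8); a=cv2.resize(a,(400,293),interpolation=cv2.INTER_CUBIC); b=cv2.resize(b,(400,329),interpolation=cv2.INTER_CUBIC)
c[:293,:400]=a;c[:329,400:]=b;c[335:575,:560]=w
cv2.imwrite("pics/f.png",c)
```

```text
False
False
[ 0.32  0.5  -2.48] 11.632817975156394 29.0833
```

View pics/f.png

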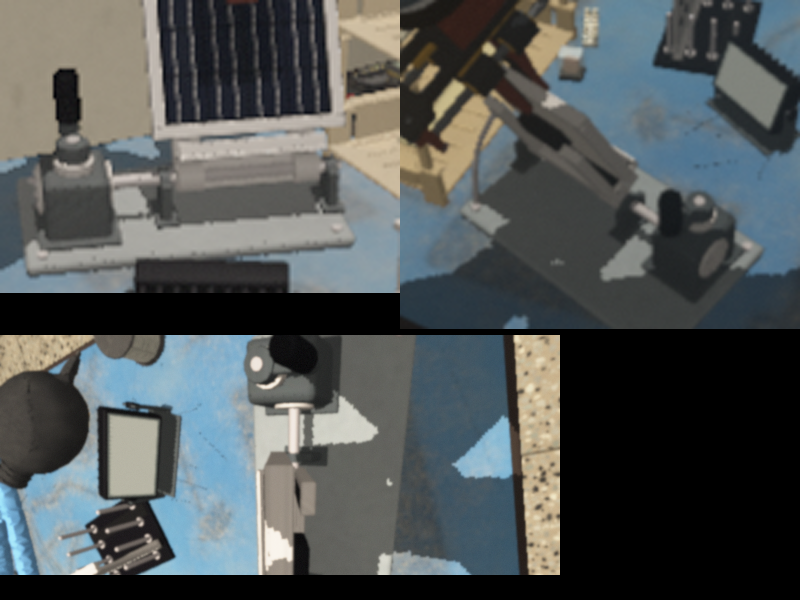

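In the scene crop the module's foot spans x = 152–342 and the ledge 175–327, so it is centred within about 3 mm. It hangs just above the ledge, so I'll lower it slowly to contact and then press it back lightly.

Run:
```python
from h import *
np.set_printoptions(precision=2,suppress=True)
def rest():  # module offset from target from TCP
    p0,r=place(0,0,0); M=R.from_quat(r).as_matrix(); d=M.T@(env.read_state()["tool_pos"]-p0); return np.array([d[1],d[0],-d[2]])
p,r=place(-8,0,-8); print("down",env.move_l(p,r,rate=15,f_stop=2.5),rest(),env.read_state()["force"])
o=rest(); p,r=place(o[0],o[1],o[2]+0.7); env.move_l(p,r,rate=15)
p,r=place(8,o[1],o[2]+0.7); print("back",env.move_l(p,r,rate=15,f_stop=2.5),rest(),env.read_state()["force"],env.read_state()["time_s"])
```

```text
down True [-7.71  0.23 -0.09] [0.16 2.29 4.07]
back True [ 0.52  0.46 -0.07] [-0.76  0.98  5.65] 30.9333
```

The module is within about 0.5 mm of the computed target, in contact with the ledge and the arms. I'll open gently, back out along the module's height and check it.

Run:
```python
from h import *
np.set_printoptions(precision=2,suppress=True)
for w in (14,18,40): set_gripper(w); print(env.read_state()["force"],env.read_state()["width"])
p0,r=place(0,0,0); tp=env.read_state()["tool_pos"]; Z=-R.from_quat(r).as_matrix()[:,2]
env.move_l(tp+Z*60,r,rate=100,f_stop=8)
p=env.read_state()["tool_pos"]; env.move_l([p[0]-90,p[1]-40,p[2]+70],rate=200)
cv2.imwrite("pics/scene4.png",viewer.camera("scene")); cv2.imwrite("pics/side4.png",viewer.camera("side")); print(env.read_state()["time_s"],env.read_state()["force"])
a=cv2.imread("pics/scene4.png")[110:310,180:400]; b=cv2.imread("pics/side4.png")[130:310,160:340]
cv2.imwrite("pics/g.png",np.hstack([cv2.resize(a,(420,400),interpolation=cv2.INTER_CUBIC),cv2.resize(b,(380,400),interpolation=cv2.INTER_CUBIC)]))
```

```text
[ 0.2   0.18 -1.23] 13.952395390868247
[-0.01 -0.85 -0.49] 18.153703070289612
[-0.72 -0.5   0.32] 40.077753767642854
33.675 [0.26 0.31 0.4 ]
```

View pics/g.png

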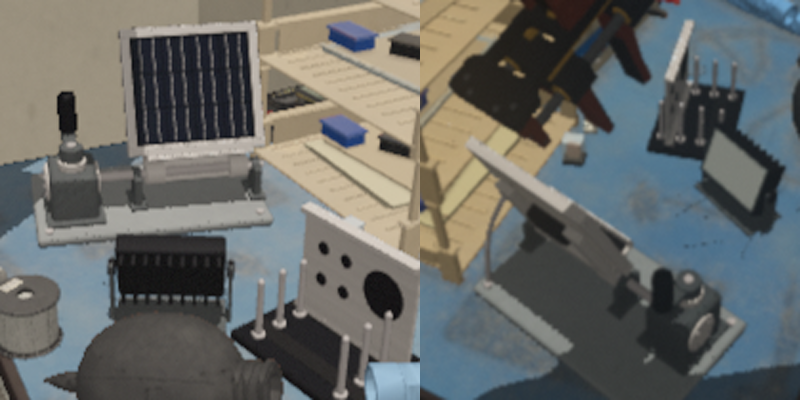

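The module sits centred on the ledge and leans flat on the arms with cells to the front. The panel is still in its slot and the arm is clear, so I'm handing in.

```bash
python3 -c "
from h import *
print(workorder.sign_off())"
```

```text
the job is handed in; nothing more can be done
None
```

The job is handed in, result not reported back: the crank was wound to its stop and the module set down gently on the ledge, cells to the floodlight, with the front panel still in the rack and about 34 s used before sign-off.

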